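# Answer a room call on the desk console

### The job

A room is calling: one pin stands up out of the desk console. Push the pointer knob down and, holding it down, turn it the shorter way round to the raised pin, then feel for that station's notch (it may be a few degrees off the pin) so that the knob springs fully up and locks there, without ever forcing it. Then press the round answer key gently fully home for a moment, let go, and leave the other things on the desk and console where they are.

Things in the scene. Friction and masses are not known exactly. Their poses are not given: they have to be found in the camera images.
- knob_grip (a point): Black pointer knob on the console: point on its turning axis, at the centre of its upright grip bar, 10 below the bar's top; 102 above the desk when the knob is up. The bar is 12 thick, 56 long (along the pointer), 33 high above a disc 68 across whose top lies 23 below this point (disc 9 clear of the console when up). x axis: along the bar towards the pointer; z: up.
- pointer_tip (a point): Tip of the knob's single pointer nose (8 wide, white line on top), 50 from the turning axis, low on the disc. It marks the way the knob points.
- dial (a joint): Turning angle of the knob, rad, growing anticlockwise seen from above. At 0 and every whole turn the pointer lies along the console's x axis (far side). Endless: readings count on past whole turns. It starts within 0.4 of 3.14 (console's front side, towards the robot) in a wide parking gap whose ends lie 0.5 to 0.8 rad either side of 3.14; only there does it turn without being pressed.
- plunger (a joint): How far the knob is pressed down, m: 0 = sprung up; 0.005 or more = its lug is clear of the ring and the knob turns; 0.008 = on a hard floor (5.5 to 7.5 mm is right for turning). Spring: 7 N at the top, 12.5 N at the floor. Let go in line with a notch it springs up to 0 and is locked; let go elsewhere it stays about 0.005 down.
- console: White call console, 180 x 300 x 62 high, fixed to the desk. Origin: centre of its underside; x to its far side, y to its left, z up. The knob's axis is at x 0, y +55; the answer key at x -30, y -100.
- knob: The whole knob; origin on the turning axis, at the console's top face when up; x axis along the pointer. A hidden lug on it, 45 from the axis, rises into the notches of the index ring. A notch leaves it 0.033 rad of play either way. Turning friction is slight (0.012 N m, about 0.05 while the lug rubs along the ring).
- index_ring: Notched ring and floor hidden in the console under the knob; origin on the axis at the console's top. More than 25 N on it from the lug (sideways, up or down) is forcing. It is worn: all notches are off their pins by one unknown angle, up to 0.13 rad either way. Feel for the notch: near the pin loosen the fingers and rise 6 mm, so the spring lifts the knob to the ring, then turn slowly till it springs up.
- call_pin_top (a point): Top centre of the raised call pin: steel, 9 across, standing 16 above the console's top, 66 from the knob's axis, at one of four stations: 1.2 or 2.1 rad to either side of the console's front, seen from the knob's axis. The other three stations have the same pin sunk to 4 high.
- answer_key (a joint): How far the answer key is pressed, m: 0 = up, 0.006 = fully home. Its spring takes about 2 N at first and 6 N at the end; more than 25 N is too hard.
- answer_key_top (a point): Centre of the top of the answer key: a round grey push key 32 across in a low collar on the console's right-hand part; its top is 22 above the console when up. Pressed straight down.
- answer_key_base: Fixed collar with the key in it, 48 across, 12 high; origin at its underside, on the console's top.
- eraser: Bystander, to be left alone: black rubber block 45 x 20 x 12, lying on the console's top behind the answer key. Origin at the centre of its underside.
- calculator: Bystander, to be left alone: flat black, 150 x 85 x 14, left of the console. Origin at the centre of its underside.
- mouse: Bystander, to be left alone: black computer mouse, 105 x 58 x 33, right of the console. Origin at the centre of its underside.
- stapler: Bystander, to be left alone: 140 x 36 x 47, beyond the console. Origin at the centre of its underside.
- pen_cup: Bystander, to be left alone: clear cup, 76 across, 95 high, with pens up to 160 high, beyond the console. Origin at the centre of its underside.
- pill_jar: Bystander, to be left alone: white jar, 52 across, 70 high, left of the console. Origin at the centre of its underside.
- tape_roll: Bystander, to be left alone: clear ring lying flat, 72 across, 19 high, at the right front. Origin at the centre of its underside.

How it is judged:
On the way, in this order (a step that is already met when the one before it is completed fails the run):
1. the knob points to the raised pin and has sprung up into that station's notch (horizontal distance between pointer_tip and call_pin_top below 0.026 m and value of joint plunger below 0.002 m), for 0.2 s.
2. the answer key is pressed fully home (value of joint answer_key above 0.005 m), for 0.2 s.
At the end, for the whole second after the job is handed in: The pointer's tip is within 26 mm (level distance) of the raised pin, the knob has sprung up (pressed less than 2 mm) in its notch and is at rest, and the answer key has come up again (less than 1 mm down) (all of step 1 and value of joint answer_key below 0.001 m and angular speed of knob below 0.05 rad/s); the robot touches nothing.
It fails at once if the knob is turned the longer way, past the console's far side (value of joint dial below 0.45 rad or value of joint dial above 5.83 rad).
It fails at once if the knob's lug is forced against the index ring with more than 25 N (contact force between knob and index_ring above 25 N).
It fails at once if the answer key is pushed with more than 25 N (contact force between anything else and answer_key_base above 25 N).
It fails at once if the answer key is pressed before the knob is locked at the raised pin (value of joint answer_key above 0.004 m and not (horizontal distance between pointer_tip and call_pin_top below 0.026 m and value of joint plunger below 0.002 m)).
It fails at once if a bystander is pushed more than 20 mm away (distance of any of eraser, calculator, mouse, stapler, pen_cup, pill_jar, tape_roll from where it was at the start of the episode above 0.02 m).
It also fails if it takes over 72 s, if anything falls off the work surface, if the arm or the gripper's body presses on something with over 40 N, if the wrist force passes 120 N, or if a joint passes its speed limit or range.

### The arm

A 6-joint arm with a two-finger parallel gripper is mounted at the origin on the work surface. World frame = base frame: x ahead of the robot, y to its left, z up, the work surface at z = 0. Lengths are in m, angles in rad, forces in N, time in s.
With the tool pointing down it reaches from about 0.275 to 0.75 m from the base axis. Payload 10.2 kg.
Tool frame: the origin (TCP) lies midway between the tips of the shut fingers; the grasp point (between the pads) lies 19 mm behind it (env.hold_point_z is the distance from the TCP to the grasp point, in m); x points along the fingers, z is the direction in which the jaws open and shut, and the axes are right-handed (so a half turn about x gives the same grasp; the last joint's range is limited). The gripper opens to 85 mm and grips with 20 to 120 N. Pads are 22 mm wide; open, the fingers measure 114 mm over their backs; the gripper's body (76 mm by 85 mm) begins 54 mm behind the grasp point. The pads swing forward as they close: fully open they stand 13 mm farther back than shut.
Start: joints at [0.903, 0.313, 1.498, -0, 1.331, -0.223], TCP at [0.226, 0.474, 0.231] pointing down, gripper open.
Joint ranges: [-2.94, 2.94], [-0.97, 2.17], [0.19, 2.56], [-1.23, 4.37], [0.02, 3.11], [-2.88, 2.88]. Speed limits (rad/s): [2.39, 2.39, 3.01, 3.14, 3.14, 3.14].

### API

Orientations are given as a unit quaternion [x, y, z, w].
In Python, from bench import env, kinematics, monitor, eyes, job gives the robot as it stands. The module is installed in compiled form; this text tells all that it offers. Calls block until the motion is done:
- env.reach(position, orientation): joint-space move of the TCP to a pose.
- env.movel(position, velocity=0.15, frame=None, guard=None): straight line of the TCP; frame=None keeps the orientation; velocity is the mean speed in m/s. With guard (N) it stops when the force on the tool has changed by that much, and returns True; else False.
- env.set_joints(angles): joint-space move.
- env.release() and env.close_gripper(effort=None): open the fingers fully, or close them until they stop; effort is the grip in N (None keeps the last).
- env.hold(seconds).
- kinematics.ik(position, orientation): joint angles nearest the present ones, or None.
- monitor.sense(): the state.
- eyes.grab_frame(name): name is "scene" or "top" or "wrist"; returns a dict with "frame" (480x640x3 uint8, red, green, blue), "mtx" (3x3 intrinsics, pixels), "k1" (the pictures are not rectified: a ray, as slopes to the right and down, at radius r is drawn at 1 + k1 r^2 times it, then the intrinsics apply), "view" (4x4, takes a point from world to camera coordinates). Camera axes: x right, y down, z forward; pixel columns grow to the right and rows downward; lengths in m; the calibration is good to about 2 mm. A picture is of the moment at which its call begins. There is no depth.
A pose or a line that the arm cannot do raises env.MotionError and nothing moves.
- job.hand_in(): hands the job in, once; it reports no verdict.
The state is a dict: "clock": time; "joints": joint angles; "qvel": joint speeds; "joint_efforts": joint torques, N m; "position": TCP position; "ee_rot": TCP orientation; "contact_force": force on the tool from outside, world axes, zero at the start; "ft_torque": the same for the moment, N m; "finger_gap": opening from 0.0 (shut) to 1.0 (fully open).
Only numpy, scipy, OpenCV 4.12 (cv2) and the standard library are available. Lean on these libraries where they do the work, as an engineer would, in place of code of your own. Each camera call takes 0.05 s, during which the arm holds its last target.

## Working session

There is one attempt and no reset: what is moved stays moved. The work goes in short steps, each a Python script; the robot and the scene stay as the last script left them, time stands still between calls to the robot, and variables do not carry over. Pictures are saved under pics/ and viewed, and the job is handed in when it is done.

```bash
mkdir -p pics
python3 - <<'E'
from bench import env, kinematics, monitor, eyes, job
import cv2,numpy as np
s=monitor.sense(); print(s)
for n in ["scene","top","wrist"]:
    f=eyes.grab_frame(n); cv2.imwrite(f"pics/{n}0.png",f["frame"][:,:,::-1]); print(n,f["mtx"],f["k1"],f["view"])
    np.savez(f"pics/{n}0.npz",**f)
print(env.hold_point_z)
E
```

```text
{'clock': 0.0, 'joints': array([ 9.02579109e-01,  3.13461805e-01,  1.49845192e+00,  7.47428892e-06,
        1.33100656e+00, -2.23389331e-01]), 'qvel': array([ 4.34929682e-04, -9.87126138e-05,  6.61909728e-04, -2.16941627e-04,
       -2.77699739e-04,  2.16274245e-04]), 'joint_efforts': array([-7.43694072e-04, -4.12254882e+01, -2.59750503e+01, -6.06209892e-05,
        4.05353247e-03,  1.27328258e-05]), 'position': array([0.22574563, 0.47369541, 0.23072346]), 'ee_rot': array([-0.37754485,  0.59841992,  0.37723698,  0.59753305]), 'contact_force': array([ 0.41854063,  0.23668658, -0.37309819]), 'ft_torque': array([-0.02972741,  0.00181082,  0.01093252]), 'finger_gap': 1.0035657814153633}
scene [[567.29868362   0.         317.02616442]
 [  0.         567.29868362 239.20813331]
 [  0.           0.           1.        ]] 0.006508291671882209 [[ 0.58376465  0.81188189  0.0081632  -0.33871791]
 [ 0.64201084 -0.45542137 -0.61677667 -0.26407013]
 [-0.49703211  0.36529328 -0.78709586  1.55654511]
 [ 0.          0.          0.          1.        ]]
top [[555.45863927   0.         324.82311706]
 [  0.         555.45863927 244.55522036]
 [  0.           0.           1.        ]] 0.022065536633198164 [[ 0.01738577 -0.9994038  -0.02982908  0.05157142]
 [-0.981215   -0.0113213  -0.19258493  0.54843189]
 [ 0.19213241  0.03261698 -0.98082683  1.10510538]
 [ 0.          0.          0.          1.        ]]
wrist [[352.46956472   0.         319.95303035]
 [  0.         352.46956472 233.48904378]
 [  0.           0.           1.        ]] -0.03403322356450254 [[ 4.30644742e-01  9.02521503e-01 -2.07429861e-04 -5.24189913e-01]
 [ 8.52803936e-01 -4.06846390e-01  3.27416343e-01 -4.32033679e-02]
 [ 2.95415898e-01 -1.41177024e-01 -9.44880149e-01  3.81274018e-01]
 [ 0.00000000e+00  0.00000000e+00  0.00000000e+00  1.00000000e+00]]
0.0187
```

View pics/top0.png

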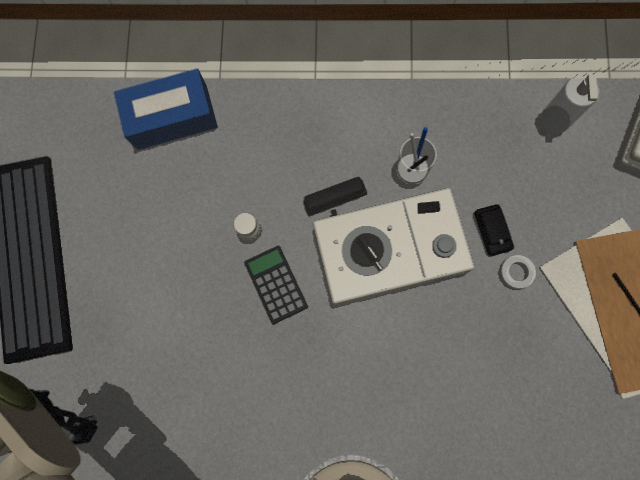

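View pics/scene0.png

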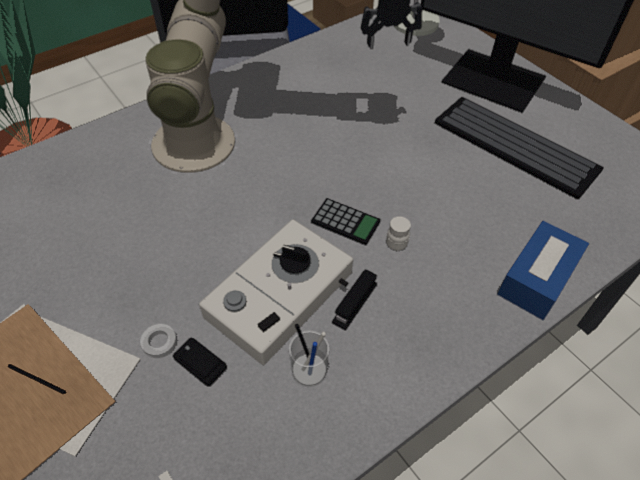

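The top view shows the console with its knob around (367,252), the key at (444,245) and four pins around the knob. In the scene view the knob is at (293,260) and the key at (234,299). I'll zoom in.

Run:
```python
import cv2
a=cv2.imread('pics/top0.png')[180:310,300:480]; cv2.imwrite('pics/topz.png',cv2.resize(a,None,fx=4.4,fy=4.4,interpolation=cv2.INTER_CUBIC))
a=cv2.imread('pics/scene0.png')[210:370,190:370]; cv2.imwrite('pics/scenez.png',cv2.resize(a,None,fx=3.7,fy=3.7,interpolation=cv2.INTER_CUBIC))
```

```text
(no output)
```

View pics/topz.png

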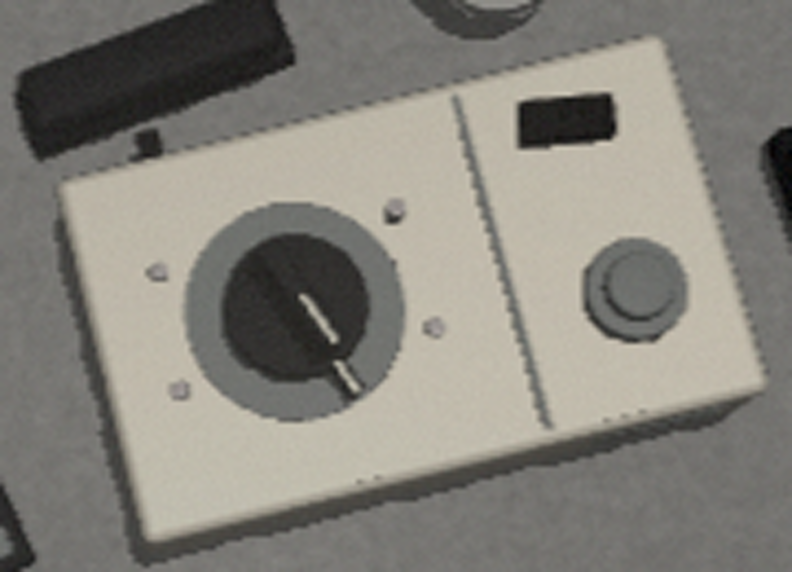

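View pics/scenez.png

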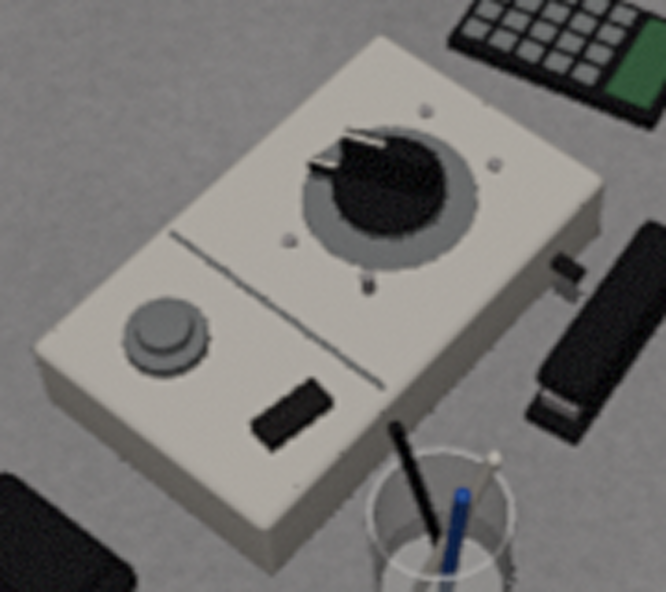

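The raised pin is the far-right one, at topz (395,210) and scenez (368,285), where its dark side shows. That puts the target dial at about 3.14 + 2.1 = 5.24. Next I'll localise the console, knob and key.

```bash
cat > h.py <<'E'
import numpy as np, cv2
def ray(f,px):
    K=np.asarray(f["mtx"]);k1=float(f["k1"]);px=np.asarray(px,float).reshape(-1,2)
    d=cv2.undistortPoints(px.reshape(-1,1,2),K,np.array([k1,0,0,0,0.])).reshape(-1,2)
    V=np.asarray(f["view"]);R=V[:3,:3];c=-R.T@V[:3,3]
    return c,np.c_[d,np.ones(len(d))]@R
def onz(f,px,z):
    c,d=ray(f,px); return c+d*((z-c[2])/d[:,2:3])
def proj(f,P):
    V=np.asarray(f["view"]);P=np.atleast_2d(P)
    p,_=cv2.projectPoints(P.astype(float),cv2.Rodrigues(V[:3,:3])[0],V[:3,3],np.asarray(f["mtx"]),np.array([float(f["k1"]),0,0,0,0.])); return p.reshape(-1,2)
def console(f,roi,thr):
    g=cv2.cvtColor(f["frame"],cv2.COLOR_RGB2GRAY); m=np.zeros_like(g); x0,y0,x1,y1=roi
    m[y0:y1,x0:x1]=(g[y0:y1,x0:x1]>thr)*255
    m=cv2.morphologyEx(m,cv2.MORPH_CLOSE,np.ones((5,5)))
    c=max(cv2.findContours(m,cv2.RETR_EXTERNAL,cv2.CHAIN_APPROX_NONE)[0],key=cv2.contourArea)
    P=onz(f,c.reshape(-1,2),0.062)[:,:2]
    r=cv2.minAreaRect((P*1000).astype(np.float32)); return r,P
E
python3 - <<'E'
from h import *
for n,roi in [("top",(300,180,480,310)),("scene",(190,210,365,370))]:
    f=dict(np.load(f"pics/{n}0.npz")); g=cv2.cvtColor(f["frame"],cv2.COLOR_RGB2GRAY)
    for t in (135,150,165): print(n,t,console(f,roi,t)[0])
    # sample grey
f=dict(np.load("pics/top0.npz")); g=cv2.cvtColor(f["frame"],cv2.COLOR_RGB2GRAY)
z=lambda x,y:(300+(x+.5)/4.4-.5,180+(y+.5)/4.4-.5)
pins=[z(395,210),z(433,327),z(157,272),z(180,390)]
print("pins",onz(f,pins,0.066),"raised",onz(f,pins[:1],0.078))
print("ring",onz(f,[z(295,311)],0.062),"key",onz(f,[z(641,283)],0.084),"eraser",onz(f,[z(567,120)],.074))
print("barline z.112",onz(f,[z(303,295),z(336,340)],.112),"nose",onz(f,[z(340,362),z(359,390)],.079))
f=dict(np.load("pics/scene0.npz"))
z=lambda x,y:(190+(x+.5)/3.7-.5,210+(y+.5)/3.7-.5)
print("S ring",onz(f,[z(390,197)],.062),"key",onz(f,[z(165,325)],.084),"pin",onz(f,[z(368,280)],.078))
print("S barline",onz(f,[z(347,131),z(384,146)],.112),"nose",onz(f,[z(311,163),z(334,169)],.079))
E
```

```text
top 135 ((549.013916015625, -80.83062744140625), (176.55653381347656, 296.13629150390625), 14.881583213806152)
top 150 ((549.0300903320312, -80.31340026855469), (174.95663452148438, 293.6353454589844), 14.702656745910645)
top 165 ((549.0367431640625, -80.71975708007812), (171.38836669921875, 292.1031799316406), 14.751173973083496)
scene 135 ((548.4954223632812, -80.09698486328125), (177.26280212402344, 297.26336669921875), 15.050264358520508)
scene 150 ((548.5665893554688, -80.2613525390625), (174.7262725830078, 294.74395751953125), 14.99209976196289)
scene 165 ((547.5401611328125, -79.40231323242188), (169.46456909179688, 289.6228332519531), 14.96761417388916)
pins [[ 0.58314104 -0.07392959  0.066     ]
 [ 0.52744762 -0.09128811  0.066     ]
 [ 0.5521208   0.03758662  0.066     ]
 [ 0.49626677  0.02612379  0.066     ]] raised [[ 0.58038672 -0.07290956  0.078     ]]
ring [[ 0.5350074  -0.02731078  0.062     ]] key [[ 0.54585555 -0.18455814  0.084     ]] eraser [[ 0.62543378 -0.15383542  0.074     ]]
barline z.112 [[ 0.53304716 -0.02870084  0.112     ]
 [ 0.51274095 -0.04345937  0.112     ]] nose [[ 0.50824591 -0.04728163  0.079     ]
 [ 0.49535086 -0.055959    0.079     ]]
S ring [[ 0.53295087 -0.02550934  0.062     ]] key [[ 0.5461692  -0.18339605  0.084     ]] pin [[ 0.5828321  -0.07411375  0.078     ]]
S barline [[ 0.51068014 -0.03870756  0.112     ]
 [ 0.53181099 -0.02751039  0.112     ]] nose [[ 0.49632696 -0.0559347   0.079     ]
 [ 0.50774772 -0.04737905  0.079     ]]
```

Both views agree. The console centre is about (0.5488, -0.0805) with yaw 0.26, and the knob axis is at (0.5347, -0.0274). The pointer starts at dial ≈3.51, the pin is at 5.24, and the key is at (0.5455, -0.1848). Next I'll check the IK ranges for joint 6.

```bash
cat >> h.py <<'E'
from scipy.spatial.transform import Rotation as Ro
AX=np.array([.5347,-.0274]); YAW=.26; KEY=np.array([.5456,-.1845]); 
def quat(j):  # jaw direction world angle j, pointing down
    x=np.array([0,0,-1.]);z=np.array([np.cos(j),np.sin(j),0]);y=np.cross(z,x)
    return Ro.from_matrix(np.c_[x,y,z]).as_quat()
E
python3 - <<'E'
from h import *
from bench import kinematics,monitor
for s in (-1,1):
  for d in (3.51,5.24):
    print(s,d,kinematics.ik([*AX,.09],quat(YAW+d+s*np.pi/2)))
print(kinematics.ik([*KEY,.12],quat(YAW)), kinematics.ik([*KEY,.12],quat(YAW+np.pi/2)),monitor.sense()['clock'])
E
```

```text
-1 3.51 [-2.70164598e-01  4.88668723e-01  1.64004451e+00 -4.44089210e-16
  1.01287942e+00 -2.46936827e+00]
-1 5.24 [-2.70164598e-01  4.88668723e-01  1.64004451e+00 -4.44089210e-16
  1.01287942e+00  2.08381704e+00]
1 3.51 [-2.70164598e-01  4.88668723e-01  1.64004451e+00 -4.44089210e-16
  1.01287942e+00  6.72224382e-01]
1 5.24 [-2.70164598e-01  4.88668723e-01  1.64004451e+00 -4.44089210e-16
  1.01287942e+00 -1.05777562e+00]
[-5.29413022e-01  5.28502930e-01  1.48352265e+00 -4.44089210e-16
  1.12956707e+00 -7.89413022e-01] [-5.29413022e-01  5.28502930e-01  1.48352265e+00 -4.44089210e-16
  1.12956707e+00 -2.36020935e+00] 0.15
```

Run:
```python
from h import *
from bench import env,eyes,monitor
env.reach([*AX,.20],quat(YAW+3.51+np.pi/2))
f=eyes.grab_frame("wrist");np.savez("pics/w1.npz",**f)
cv2.imwrite("pics/w1.png",f["frame"][:,:,::-1])
s=monitor.sense();print(s['clock'],s['position'],s['contact_force'],s['joints'])
print(proj(f,[[*AX,.112],[*AX,.062]]))
```

```text
2.3167 [ 0.53470554 -0.02661403  0.20007431] [ 0.15397091  0.10466206 -0.09684653] [-2.68758483e-01  3.61184503e-01  1.51445074e+00  9.95843505e-05
  1.26591937e+00  6.72052924e-01]
[[319.6837538  239.93553157]
 [319.69272531 219.39035442]]
```

View pics/w1.png

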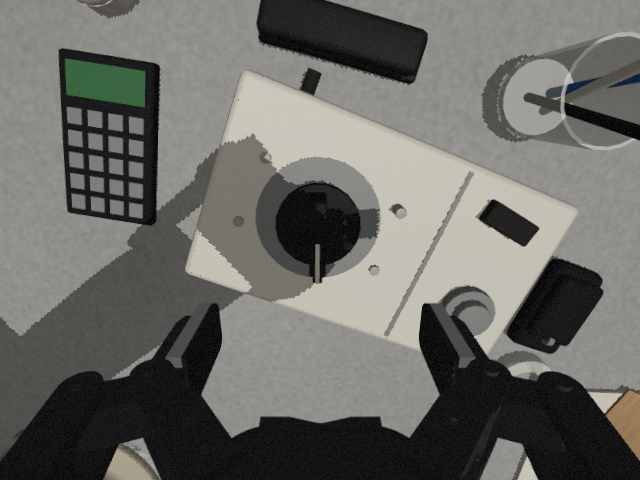

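The wrist view shows the bar vertical at column ~317, with the axis predicted at 319.7. That is aligned to within about 1–1.5 mm. I'll descend and grip.

Run:
```python
from h import *
from bench import env,eyes,monitor
def p(t):
    s=monitor.sense();print(t,round(s['clock'],2),s['position'].round(4),s['contact_force'].round(2),s['ft_torque'].round(3),round(s['finger_gap'],3))
print(env.movel([*AX,.086],velocity=.08,guard=8)); p('down')
env.close_gripper(effort=40); env.hold(.2); p('grip')
f=eyes.grab_frame("wrist");np.savez("pics/w2.npz",**f)
cv2.imwrite("pics/w2.png",f["frame"][:,:,::-1])
```

```text
False
down 3.89 [ 0.5349 -0.0275  0.0864] [ 0.22  0.36 -0.25] [-0.024  0.023  0.03 ] 1.0
grip 4.76 [ 0.5336 -0.026   0.086 ] [-6.65  6.65  6.39] [ 1.212  0.997 -0.047] 0.131
```

View pics/w2.png

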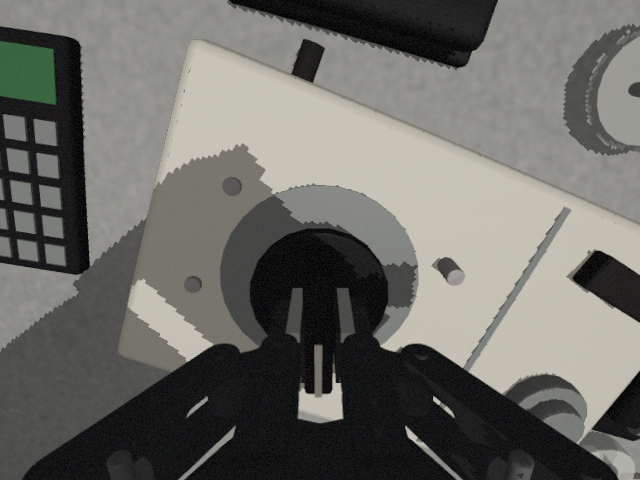

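Run:
```python
from h import *
from bench import env,eyes,monitor
def p(t):
    s=monitor.sense();print(t,round(s['clock'],2),s['position'].round(4),s['contact_force'].round(2),s['ft_torque'].round(3),round(s['finger_gap'],3),s['joints'][5].round(3))
A=np.array([.5336,-.0259])
env.movel([*A,.086],velocity=.02); p('centre')
for dz in (.002,.004,.006,.0066):
    env.movel([*A,.086-dz],velocity=.02,guard=14); p(dz)
```

```text
centre 5.06 [ 0.5334 -0.0257  0.0863] [-3.31  2.87  6.24] [ 0.369  0.626 -0.013] 0.134 0.674
0.002 5.31 [ 0.5334 -0.0257  0.0843] [-4.07  2.82  7.78] [ 0.426  0.712 -0.04 ] 0.129 0.674
0.004 5.56 [ 0.5334 -0.0257  0.0825] [-4.84  2.35  9.2 ] [ 0.395  0.733 -0.045] 0.135 0.674
0.006 5.81 [ 0.5334 -0.0257  0.0806] [-5.52  3.46  9.43] [0.431 0.874 0.042] 0.134 0.674
0.0066 6.06 [ 0.5335 -0.0256  0.0801] [-5.23  2.68 10.07] [0.453 0.903 0.001] 0.13 0.674
```

Run:
```python
from h import *
from bench import env,eyes,monitor
def p(t):
    s=monitor.sense();print(t,round(s['clock'],2),s['position'].round(4),s['contact_force'].round(2),s['ft_torque'].round(3),round(s['finger_gap'],3),s['joints'][5].round(3));return s
A=np.array([.5333,-.0255])
env.movel([*A,.0787],velocity=.02,guard=12); s=p('press')
from bench import kinematics
q=kinematics.ik([*A,.0787],quat(YAW+3.51+np.pi/2)); print(q)
for k in range(1,7):
    q2=q.copy();q2[5]=q[5]-.1*k; env.set_joints(q2); s=p(-.1*k)
    if abs(s['ft_torque'][2])>.35: break
```

```text
press 6.31 [ 0.5334 -0.0256  0.0795] [-4.88  1.89 11.02] [0.176 0.785 0.026] 0.13 0.675
[-2.67366817e-01  5.02113024e-01  1.65372035e+00 -4.44089210e-16
  9.85759281e-01  6.75022164e-01]
-0.1 6.56 [ 0.5334 -0.0256  0.0795] [-5.    1.33 10.54] [0.186 0.773 0.013] 0.131 0.574
-0.2 6.81 [ 0.5334 -0.0255  0.0796] [-4.59  2.04  9.81] [ 0.258  0.778 -0.035] 0.131 0.474
-0.30000000000000004 7.06 [ 0.5334 -0.0255  0.0795] [-4.75  1.98  9.4 ] [ 0.31   0.738 -0.023] 0.133 0.374
-0.4 7.31 [ 0.5334 -0.0255  0.0795] [-5.16  2.55 10.3 ] [0.298 0.807 0.01 ] 0.129 0.274
-0.5 7.56 [ 0.5333 -0.0254  0.0795] [-5.11  1.99 10.88] [0.365 0.843 0.001] 0.13 0.174
-0.6000000000000001 7.81 [ 0.5333 -0.0254  0.0795] [-5.55  2.33 10.17] [0.378 0.809 0.029] 0.131 0.074
```

Run:
```python
from h import *
from bench import env,eyes,monitor,kinematics
def p(t):
    s=monitor.sense();print(round(t,2),round(s['clock'],2),s['position'].round(4),s['contact_force'].round(2),s['ft_torque'].round(3),s['joints'][5].round(3));return s
A=np.array([.5331,-.0254])
q=kinematics.ik([*A,.0785],quat(YAW+3.51+np.pi/2))
for k in (.7,.8,.9,1.,1.1,1.2,1.3,1.4,1.5,1.56):
    q2=q.copy();q2[5]=q[5]-k; env.set_joints(q2); s=p(k)
    if abs(s['ft_torque'][2])>.35: break
f=eyes.grab_frame("wrist");np.savez("pics/w3.npz",**f); cv2.imwrite("pics/w3.png",f["frame"][:,:,::-1])
f=eyes.grab_frame("top");cv2.imwrite("pics/t3.png",f["frame"][:,:,::-1])
```

```text
0.7 8.06 [ 0.5333 -0.0253  0.0794] [-3.87  0.85 10.32] [0.314 0.769 0.054] -0.025
0.8 8.31 [ 0.5332 -0.0253  0.0793] [-3.51  1.83 10.97] [0.339 0.733 0.011] -0.126
0.9 8.56 [ 0.5332 -0.0253  0.0793] [-5.52  3.04 10.61] [0.34  0.782 0.031] -0.226
1.0 8.81 [ 0.5332 -0.0253  0.0793] [-5.21  2.85 10.5 ] [0.465 0.759 0.052] -0.325
1.1 9.06 [ 0.5331 -0.0253  0.0793] [-4.61  1.97 10.92] [ 0.423  0.813 -0.012] -0.425
1.2 9.31 [ 0.5331 -0.0252  0.0793] [-4.77  2.82 10.78] [0.453 0.839 0.016] -0.526
1.3 9.56 [ 0.533  -0.0252  0.0793] [-5.33  2.3  10.62] [0.446 0.885 0.012] -0.625
1.4 9.81 [ 0.533  -0.0253  0.0792] [-6.21  2.42 10.89] [0.467 0.885 0.052] -0.726
1.5 10.06 [ 0.5329 -0.0252  0.0792] [-5.54  2.01  9.98] [0.467 0.948 0.05 ] -0.825
1.56 10.31 [ 0.5329 -0.0252  0.0792] [-5.73  2.   10.03] [0.447 0.969 0.001] -0.885
```

View pics/w3.png

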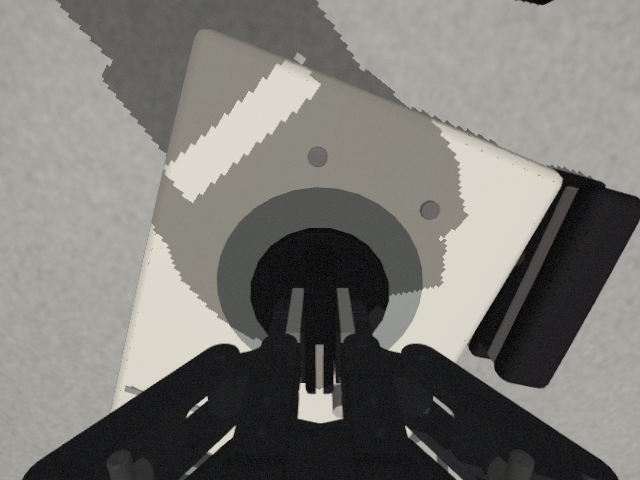

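The knob followed the tool to dial ≈5.07, just before the notch window. I'll release it there so the spring lifts it to the ring. Then I'll nudge the bar end sideways with the closed fingers, which leaves the knob free to spring up.

Run:
```python
from h import *
from bench import env,eyes,monitor
def p(t):
    s=monitor.sense();print(t,round(s['clock'],2),s['position'].round(4),s['contact_force'].round(2),s['ft_torque'].round(3));return s
env.release(); p('rel')
A=AX+(-.0011,.0014)
env.movel([*A,.15],velocity=.12)
f=eyes.grab_frame("wrist");np.savez("pics/w4.npz",**f); cv2.imwrite("pics/w4.png",f["frame"][:,:,::-1])
env.close_gripper(effort=40)
p('closed')
```

```text
rel 11.12 [ 0.5331 -0.0254  0.0785] [-0.19  0.25  0.01] [-0.042 -0.026 -0.032]
closed 12.68 [ 0.5336 -0.026   0.15  ] [-0.78  0.38 -0.34] [-0.014  0.003  0.022]
```

View pics/w4.png

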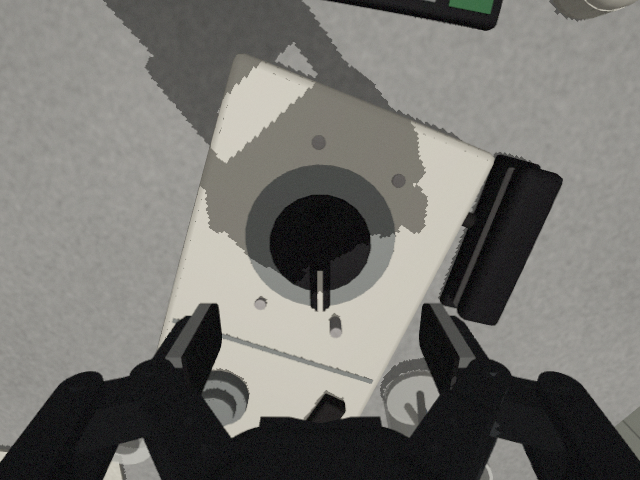

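The pointer sits at column 320, just short of the raised pin at (335,328), which fits dial ≈5.08. Now the nudge.

Run:
```python
from h import *
from bench import env,eyes,monitor
def p(t):
    s=monitor.sense();print(t,round(s['clock'],2),s['position'].round(4),s['contact_force'].round(2),s['ft_torque'].round(3));return s
A=AX+(-.0011,.0014); a=YAW+5.07
u=np.array([np.cos(a),np.sin(a)]);n=np.array([-u[1],u[0]])
a2=a+.12; Q=quat(a2+np.pi/2)
P=A+.032*u-.036*n
env.reach([*P,.15],Q)
print(env.movel([*P,.097],velocity=.08,guard=6)); p('down')
for d in np.arange(-.032,-.004,.004):
    g=env.movel([*(A+.032*u+d*n),.097],velocity=.008,guard=4)
    s=p(round(d,3)); r=s['position'][:2]-A; print('   n=',round(r@n,4),g,(s['contact_force'][:2]@n).round(2))
    if g: break
f=eyes.grab_frame("wrist");np.savez("pics/w5.npz",**f); cv2.imwrite("pics/w5.png",f["frame"][:,:,::-1])
```

```text
False
down 13.82 [ 0.5231 -0.0729  0.0974] [-0.6  -0.32  1.  ] [-0.049  0.052 -0.043]
-0.032 14.47 [ 0.526  -0.0706  0.097 ] [-0.21  0.85 -0.06] [ 0.028  0.038 -0.051]
   n= -0.032 False 0.32
-0.028 15.12 [ 0.5293 -0.0683  0.097 ] [0.06 0.1  0.39] [ 0.044  0.031 -0.091]
   n= -0.028 False 0.11
-0.024 15.77 [ 0.5326 -0.066   0.097 ] [-0.5   0.2   0.26] [-0.009 -0.046  0.046]
   n= -0.024 False -0.29
-0.02 16.42 [ 0.5358 -0.0637  0.097 ] [ 0.29  0.1  -0.04] [-0.009 -0.019  0.008]
   n= -0.02 False 0.29
-0.016 16.82 [ 0.5373 -0.0624  0.0965] [-1.62 -1.83  2.55] [-0.35   0.339  0.064]
   n= -0.0181 True -2.38
```

View pics/w5.png

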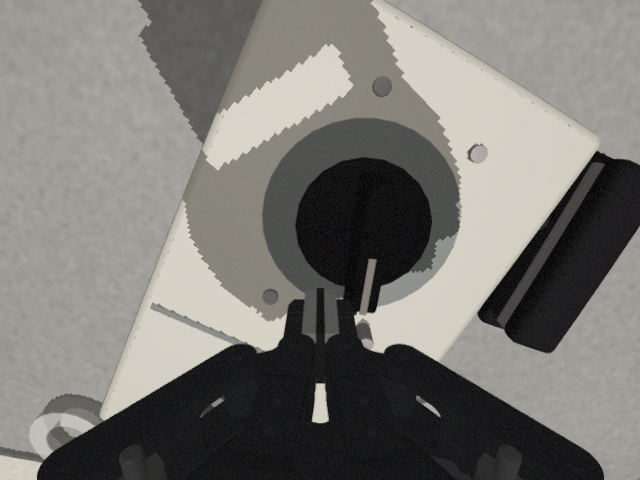

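The finger is now touching the bar. I'll keep nudging.

Run:
```python
from h import *
from bench import env,eyes,monitor
A=AX+(-.0011,.0014); a=YAW+5.07
u=np.array([np.cos(a),np.sin(a)]);n=np.array([-u[1],u[0]])
d=-.0176
while d<-.006:
    g=env.movel([*(A+.032*u+d*n),.097],velocity=.008,guard=6)
    s=monitor.sense(); r=s['position'][:2]-A; F=s['contact_force']
    print(round(d,4),round(s['clock'],2),'n=',round(r@n,4),g,'Fn',(F[:2]@n).round(2),'Fz',F[2].round(2))
    if g or F[:2]@n<-6: break
    d+=.0008
f=eyes.grab_frame("wrist");np.savez("pics/w6.npz",**f); cv2.imwrite("pics/w6.png",f["frame"][:,:,::-1])
```

```text
-0.0176 17.13 n= -0.0179 False Fn -3.94 Fz 0.85
-0.0168 17.38 n= -0.0173 False Fn -6.28 Fz 0.42
```

View pics/w6.png

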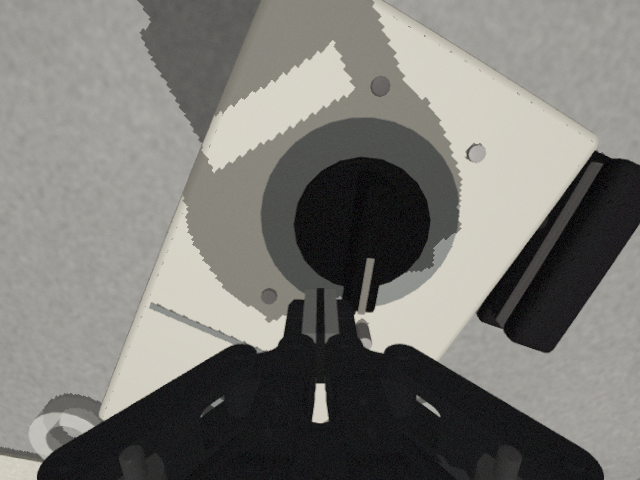

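Force rises at the arm's own stiffness, so the knob may already be locked. I'll check the disc's height from its apparent width in w4, w5 and w6.

Run:
```python
from h import *
A=AX+(-.0011,.0014)
t=np.linspace(0,2*np.pi,400)
for n,rows in (("w1",range(212,232)),("w4",range(232,252)),("w5",range(208,228)),("w6",range(208,228))):
    f=dict(np.load(f"pics/{n}.npz")); g=cv2.cvtColor(f["frame"],cv2.COLOR_RGB2GRAY).astype(float)
    ws=[];cs=[]
    for r in rows:
        row=cv2.GaussianBlur(g[r:r+1],(1,1),0)[0]
        c=int(proj(f,[*A,.079])[0][0])
        thr=36
        l=c
        while row[l]<thr: l-=1
        k=c
        while row[k]<thr: k+=1
        L=l+(row[l]-thr)/(row[l]-row[l+1]); K=k-(row[k]-thr)/(row[k]-row[k-1])
        ws.append(K-L);cs.append((K+L)/2)
    out=[]
    for z in (.079,.074,.071):
        p=proj(f,np.c_[A[0]+.034*np.cos(t),A[1]+.034*np.sin(t),0*t+z]); out.append((np.ptp(p[:,0]).round(2),p[:,0].mean().round(1)))
    print(n,max(ws),np.median(ws),np.median(cs),out)
```

```text
w1 84.625 83.73026561043804 317.52204622620934 [(np.float64(86.35), np.float64(317.5)), (np.float64(84.9), np.float64(317.5)), (np.float64(84.05), np.float64(317.6))]
w4 99.80124223602485 98.33428263546799 319.36431197293336 [(np.float64(104.48), np.float64(320.6)), (np.float64(102.38), np.float64(320.6)), (np.float64(101.15), np.float64(320.6))]
w5 135.90151515151518 134.27577045232445 363.5513093121789 [(np.float64(141.09), np.float64(365.7)), (np.float64(137.27), np.float64(364.5)), (np.float64(135.07), np.float64(363.8))]
w6 135.8461538461538 134.43516852770887 362.00488223333053 [(np.float64(140.93), np.float64(364.1)), (np.float64(137.12), np.float64(362.9)), (np.float64(134.93), np.float64(362.3))]
```

Run:
```python
from h import *
A=AX+(-.0011,.0014)
t=np.linspace(0,2*np.pi,400)
for n,y0,y1 in (("w1",205,250),("w4",220,265),("w5",195,245),("w6",195,245)):
    f=dict(np.load(f"pics/{n}.npz")); g=cv2.GaussianBlur(cv2.cvtColor(f["frame"],cv2.COLOR_RGB2GRAY).astype(np.float32),(3,3),0)
    best={}
    for z in (.079,.074):
        p=proj(f,np.c_[A[0]+.034*np.cos(t),A[1]+.034*np.sin(t),0*t+z])
        c=p.mean(0); offs=np.arange(-9,9,.25); out={}
        m=(p[:,1]<c[1]+25)
        res=[]
        for q in p[m]:
            d=(q-c)/np.linalg.norm(q-c); R=np.linalg.norm(q-c)
            pts=(c+np.outer(R+offs,d)).astype(np.float32)
            v=cv2.remap(g,pts[:,0].reshape(1,-1),pts[:,1].reshape(1,-1),cv2.INTER_LINEAR)[0]
            gr=np.gradient(v); i=gr[:].argmax(); res.append((offs[i],np.arctan2(-d[1],d[0])))
        res=np.array(res); 
        # fit offset = dr + cx cos + cy sin (robust)
        M=np.c_[np.ones(len(res)),np.cos(res[:,1]),np.sin(res[:,1])]; w=np.ones(len(res),bool)
        for _ in range(5):
            k=np.linalg.lstsq(M[w],res[w,0],rcond=None)[0]; e=np.abs(M@k-res[:,0]); w=e<max(.7,np.median(e)*2)
        print(n,z,'R',R.round(1),'dr,cx,cy',k.round(2),w.sum(),len(res))
```

```text
w1 0.079 R 42.4 dr,cx,cy [-0.53  0.25  0.64] 225 282
w1 0.074 R 41.7 dr,cx,cy [ 0.12  0.17 -1.27] 219 284
w4 0.079 R 50.7 dr,cx,cy [-1.72 -0.74  4.05] 232 267
w4 0.074 R 49.8 dr,cx,cy [-0.61 -0.72  1.17] 233 268
w5 0.079 R 70.3 dr,cx,cy [-3.01 -2.87  4.64] 190 245
w5 0.074 R 68.4 dr,cx,cy [-0.9  -1.48  1.25] 199 246
w6 0.079 R 70.1 dr,cx,cy [-2.97 -2.74  4.65] 210 245
w6 0.074 R 68.3 dr,cx,cy [-0.82 -1.46  1.09] 210 246
```

Run:
```python
from h import *
def z3(n,x0,y0,x1,y1):
    a=cv2.imread(f'pics/{n}.png')[y0:y1,x0:x1]; return cv2.resize(a,(390,390),interpolation=cv2.INTER_CUBIC)
im=np.hstack([z3('w4',290,250,360,320),z3('w6',310,240,410,340)]); im=np.clip(im.astype(float)*1.8,0,255).astype(np.uint8)
cv2.imwrite('pics/z46.png',im)
```

```text
(no output)
```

View pics/z46.png

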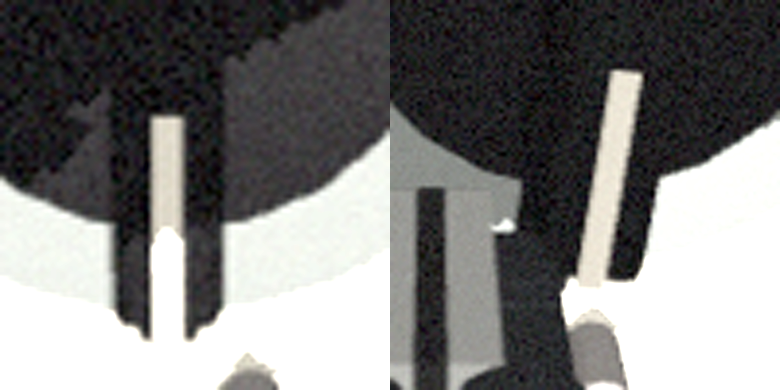

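Run:
```python
from h import *
A=AX+(-.0011,.0014)
for n,P,tip in (("w1",(317.5,245),(317.5,282)),("w4",(320.2,270.6),(320.2,310)),("w6",(370.5,258.5),(361.3,313))):
    f=dict(np.load(f"pics/{n}.npz")); dz=0 if n=="w1" else -.005
    for z in (.112+dz,.079+dz,.07):
        p=onz(f,[P,tip],z)[:,:2]
        ang=lambda v:np.mod(np.arctan2(v[1],v[0])-YAW,2*np.pi)
        print(n,z,'line',ang(p[1]-p[0]).round(3),'tip from A',ang(p[1]-A).round(3),(np.linalg.norm(p-A,axis=1)*1000).round(1))
```

```text
w1 0.112 line 3.509 tip from A 3.517 [ 3.7 32.6]
w1 0.079 line 3.509 tip from A 3.51 [16.3 49.3]
w1 0.07 line 3.509 tip from A 3.509 [19.7 53.8]
w4 0.107 line 5.07 tip from A 5.061 [ 3.2 29.3]
w4 0.074 line 5.07 tip from A 5.066 [18.6 49.4]
w4 0.07 line 5.07 tip from A 5.066 [20.5 51.8]
w6 0.107 line 5.082 tip from A 5.078 [ 3.1 28.9]
w6 0.074 line 5.082 tip from A 5.213 [17.7 49.1]
w6 0.07 line 5.082 tip from A 5.222 [19.5 51.6]
```

The knob is still about 5 mm down at dial ≈5.08, so it is unlocked and the push has only just loaded it. Pushing further stays well inside the 25 N lug limit, so I'll continue in small steps.

Run:
```python
from h import *
from bench import env,eyes,monitor
A=AX+(-.0011,.0014); a=YAW+5.07
u=np.array([np.cos(a),np.sin(a)]);n=np.array([-u[1],u[0]])
d=-.0163
while d<-.006:
    g=env.movel([*(A+.032*u+d*n),.097],velocity=.008,guard=6)
    s=monitor.sense(); r=s['position'][:2]-A; F=s['contact_force']
    print(round(d,4),round(s['clock'],2),'n=',round(r@n,4),g,'Fn',(F[:2]@n).round(2),'Fu',(F[:2]@u).round(2),'Fz',F[2].round(2),s['ft_torque'].round(2))
    if g or F[:2]@n<-14: break
    d+=.0005
f=eyes.grab_frame("wrist");np.savez("pics/w7.npz",**f); cv2.imwrite("pics/w7.png",f["frame"][:,:,::-1])
```

```text
-0.0163 17.68 n= -0.0169 False Fn -6.71 Fu 0.57 Fz 1.39 [-0.66  0.88  0.  ]
-0.0158 17.93 n= -0.0164 False Fn -6.87 Fu 1.59 Fz 0.72 [-0.74  0.78  0.04]
-0.0153 18.18 n= -0.0158 False Fn -6.76 Fu -0.06 Fz 2.18 [-0.69  0.79  0.06]
-0.0148 18.43 n= -0.0148 False Fn -5.01 Fu 1.94 Fz 2.16 [-0.68  0.4   0.02]
-0.0143 18.68 n= -0.0145 False Fn -5.17 Fu 1.78 Fz 1.45 [-0.86  0.54  0.04]
-0.0138 18.93 n= -0.0142 False Fn -7.37 Fu 2.01 Fz 2.96 [-0.92  0.72  0.05]
-0.0133 19.18 n= -0.014 False Fn -8.93 Fu 3.29 Fz 2.69 [-1.05  0.9   0.02]
-0.0128 19.43 n= -0.0137 False Fn -10.0 Fu 1.9 Fz 3.45 [-1.17  1.03  0.1 ]
-0.0123 19.68 n= -0.0134 False Fn -11.37 Fu 2.24 Fz 3.86 [-1.31  1.21  0.02]
-0.0118 19.93 n= -0.0131 False Fn -13.51 Fu 3.53 Fz 4.28 [-1.45  1.43  0.08]
-0.0113 20.18 n= -0.0128 False Fn -14.42 Fu 1.59 Fz 5.32 [-1.47  1.7   0.09]
```

View pics/w7.png

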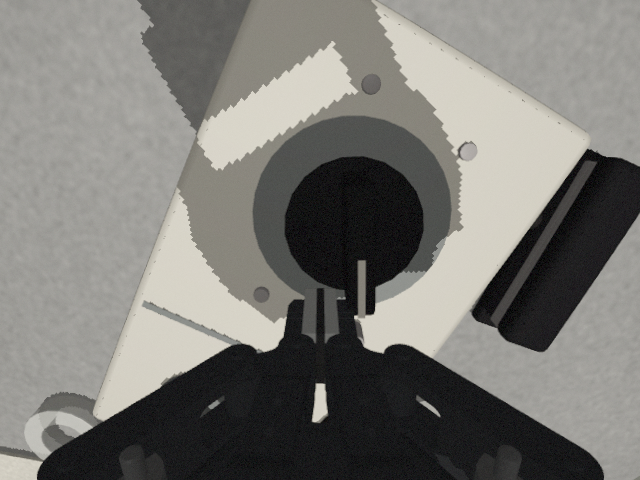

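The force went flat at about 6.8 N while the knob slid, then dropped, then rose stiffly. The disc now looks wider (285–424 against 295–430), so the knob has sprung up into the notch. I'll back off and verify with the knob clear.

Run:
```python
from h import *
from bench import env,eyes,monitor
A=AX+(-.0011,.0014); a=YAW+5.07
u=np.array([np.cos(a),np.sin(a)]);n=np.array([-u[1],u[0]])
env.movel([*(A+.032*u-.03*n),.097],velocity=.03)
env.movel([*(A+.032*u-.03*n),.15],velocity=.12)
for c in ("wrist","top","scene"):
    f=eyes.grab_frame(c);np.savez(f"pics/{c}8.npz",**f); cv2.imwrite(f"pics/{c}8.png",f["frame"][:,:,::-1])
s=monitor.sense();print(s['clock'],s['contact_force'])
t=np.linspace(0,2*np.pi,400)
f=dict(np.load("pics/wrist8.npz")); print([proj(f,[*A,z])[0] for z in (.079,.074)])
```

```text
21.75 [-0.01870772 -1.14994703 -0.29458315]
[array([374.34703079, 206.00887992]), array([373.21328407, 204.04582298])]
```

View pics/wrist8.png

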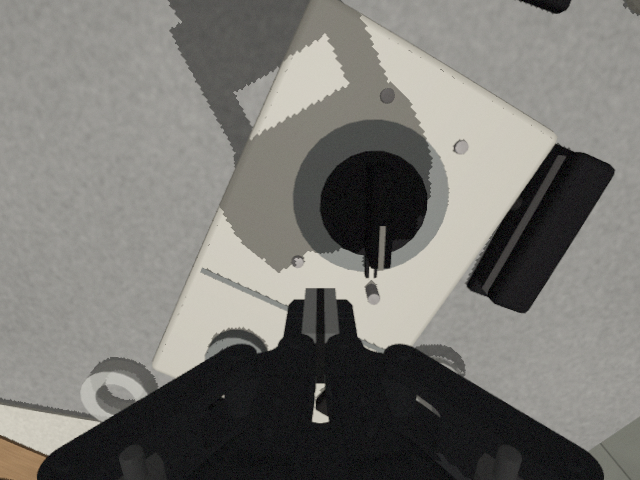

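Run:
```python
from h import *
A=AX+(-.0011,.0014)
t=np.linspace(0,2*np.pi,400)
f=dict(np.load("pics/wrist8.npz")); g=cv2.GaussianBlur(cv2.cvtColor(f["frame"],cv2.COLOR_RGB2GRAY).astype(np.float32),(3,3),0)
for z in (.079,.074):
        p=proj(f,np.c_[A[0]+.034*np.cos(t),A[1]+.034*np.sin(t),0*t+z]); c=p.mean(0); offs=np.arange(-9,9,.25); res=[]
        for q in p[p[:,1]<c[1]+25]:
            d=(q-c)/np.linalg.norm(q-c); R=np.linalg.norm(q-c)
            pts=(c+np.outer(R+offs,d)).astype(np.float32)
            v=cv2.remap(g,pts[:,0].reshape(1,-1),pts[:,1].reshape(1,-1),cv2.INTER_LINEAR)[0]
            res.append((offs[np.gradient(v).argmax()],np.arctan2(-d[1],d[0])))
        res=np.array(res);M=np.c_[np.ones(len(res)),np.cos(res[:,1]),np.sin(res[:,1])]; w=np.ones(len(res),bool)
        for _ in range(5):
            k=np.linalg.lstsq(M[w],res[w,0],rcond=None)[0]; e=np.abs(M@k-res[:,0]); w=e<max(.7,np.median(e)*2)
        print(z,k.round(2),w.sum())
a=cv2.imread('pics/wrist8.png')[210:310,330:430]; A1=cv2.resize(a,(400,400),interpolation=cv2.INTER_CUBIC)
b=cv2.imread('pics/scene8.png')[210:310,240:360]; B1=cv2.resize(b,(400,400),interpolation=cv2.INTER_CUBIC)
cv2.imwrite('pics/z8.png',np.clip(np.hstack([A1,B1])*1.5,0,255).astype(np.uint8))
```

```text
0.079 [-0.64 -1.26  0.96] 214
0.074 [ 0.47 -0.17 -1.03] 225
```

View pics/z8.png

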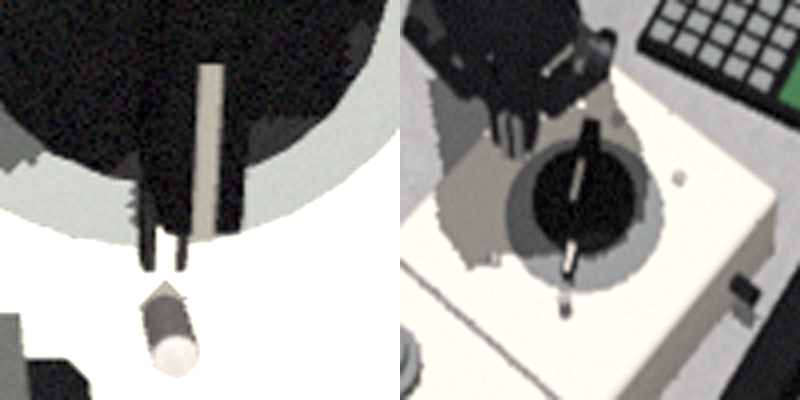

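The disc fit agrees with the knob-up height: residuals at 79 mm are about the same as in the start picture. The nose points straight at the raised pin. Now the answer key.

Run:
```python
from h import *
from bench import env,eyes,monitor
s=monitor.sense(); Q=s['ee_rot']
env.reach([*KEY,.13],Q)
env.movel([*KEY,.092],velocity=.08,guard=5)
z=.087; b=monitor.sense()['contact_force'][2]
while z>.0755:
    g=env.movel([*KEY,z],velocity=.015,guard=9)
    s=monitor.sense(); print(round(z,4),round(s['clock'],2),s['position'].round(4),(s['contact_force'][2]-b).round(2),g)
    if g or s['contact_force'][2]-b>9: break
    z-=.001
env.hold(.5); s=monitor.sense(); print(s['position'].round(4),s['contact_force'].round(2))
f=eyes.grab_frame("wrist");cv2.imwrite("pics/w9.png",f["frame"][:,:,::-1])
```

```text
0.087 23.4 [ 0.5456 -0.1845  0.087 ] -0.34 False
0.086 23.65 [ 0.5456 -0.1845  0.086 ] -0.03 False
0.085 23.9 [ 0.5456 -0.1845  0.085 ] 0.21 False
0.084 24.15 [ 0.5457 -0.1846  0.0841] -0.17 False
0.083 24.4 [ 0.5457 -0.1846  0.0831] 1.44 False
0.082 24.65 [ 0.5457 -0.1846  0.0821] 3.19 False
0.081 24.9 [ 0.5457 -0.1846  0.0811] 3.85 False
0.08 25.15 [ 0.5457 -0.1846  0.0801] 3.78 False
0.079 25.4 [ 0.5457 -0.1846  0.0791] 3.99 False
0.078 25.65 [ 0.5457 -0.1846  0.0782] 5.16 False
0.077 25.9 [ 0.5458 -0.1845  0.0779] 12.17 False
[ 0.5458 -0.1846  0.078 ] [-1.89  2.02 11.58]
```

View pics/w9.png

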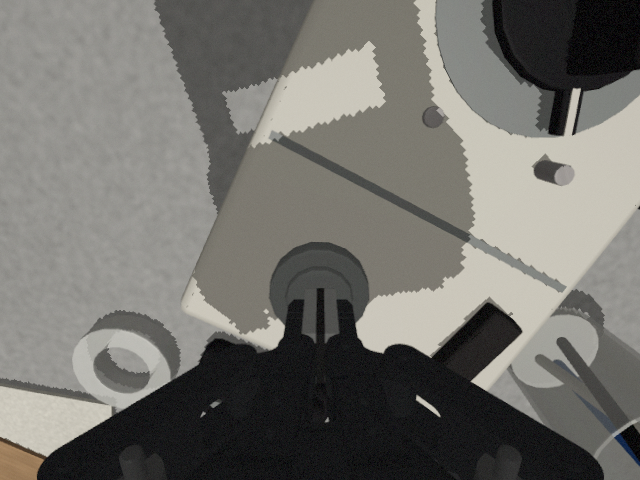

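The key hit its stop at TCP z 0.078, about 6 mm down with 12 N, and was held there for more than 0.5 s. I'll lift off and check.

Run:
```python
from h import *
from bench import env,eyes,monitor
env.movel([*KEY,.092],velocity=.04)
env.movel([*KEY,.20],velocity=.15)
env.reach([.36,.10,.28],quat(YAW)); env.hold(.3)
for c in ("top","scene"):
    f=eyes.grab_frame(c);np.savez(f"pics/{c}10.npz",**f); cv2.imwrite(f"pics/{c}10.png",f["frame"][:,:,::-1])
s=monitor.sense();print(s['clock'],s['contact_force'].round(2))
a=cv2.imread('pics/scene10.png')[210:370,190:370];A1=cv2.resize(a,(400,356),interpolation=cv2.INTER_CUBIC)
b=cv2.imread('pics/top10.png')[180:310,300:480]; B1=cv2.resize(b,(400,356),interpolation=cv2.INTER_CUBIC)
cv2.imwrite('pics/z10.png',np.hstack([A1,B1]))
d=[cv2.absdiff(cv2.imread(f'pics/{c}0.png'),cv2.imread(f'pics/{c}10.png')).max(2) for c in ('top','scene')]
cv2.imwrite('pics/diff10.png',cv2.resize(np.hstack(d),(800,300)))
```

```text
29.5583 [ 0.39  0.31 -0.87]
```

View pics/z10.png

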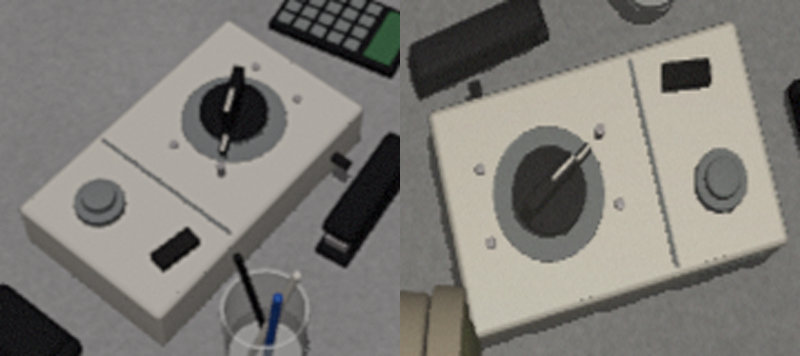

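View pics/diff10.png

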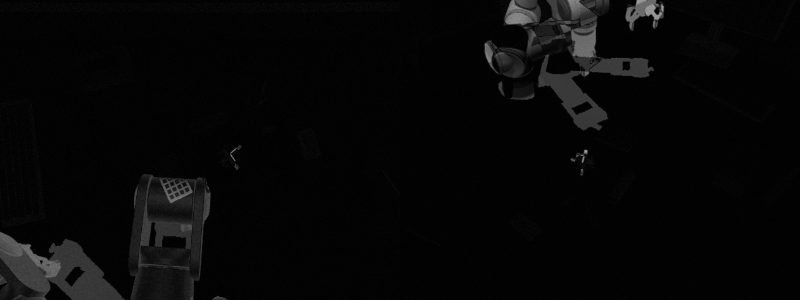

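Both views show the pointer at the raised pin and the key up again. The difference images show change only at the knob and around the arm and its shadow, so nothing else has moved. Handing in.

```bash
python3 -c "
from bench import job
print(job.hand_in())"
```

```text
the job is handed in; nothing more can be done
None
```

I turned the knob to the raised pin and it locked there. I then pressed the answer key fully home, let it come back up, and handed the job in at about 30 s. No verdict was reported.

- **Knob:** I gripped the bar at dial ≈3.51, pressed it about 6.5 mm and turned it anticlockwise, the shorter way, to about 5.07. There I let go and nudged the bar end with the closed fingers until it sprang into the notch.
- **Answer key:** It stopped about 6 mm down at about 12 N. I held it there for more than 0.5 s.
- **Last checks:** The disc-height fit before the key press read "up" to about 1 mm, and the pointer was aimed at the far-right raised pin. Final pictures show the pointer still there, the key up, and no bystander moved in the parts the arm did not hide. The final wrist force was near zero.
- **What disagreed:** The knob needed about 7 N at the bar end to slide along the ring, where I expected about 2 N. After it locked, my push built up to about 14 N at the fingers before I stopped. I estimate that put 8 N on the lug, under the 25 N limit. Nothing measures the lug force directly. The knob axis found by gripping was also about 1.5–2 mm off the camera estimate, so I used the gripped position for the knob work.

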